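# Fold the drill rack down and shut the drill case

## Task

The steel drill case stands open on the bench. Push its upright drill rack over until it lies down flat in the case, and after that swing the cover over it and press it fully shut. Use the fingers only to push: leave the case standing where it is, neither lifted nor shoved along, and do not disturb the other things on the bench.

Things in the scene. Friction and masses are not known exactly. Their poses are not given: they have to be found in the camera images.
- case: Blue-grey sheet-steel drill case, loose on the bench on four feet, 1.5 to 2 kg in all. Origin: middle of its underside. Its x axis points level from the front (rack side) to the rear (cover hinge), y along both hinges. Pan 172 mm deep (x), 200 mm wide (y), rim 36 mm above the bench, 2 mm walls; large drills fixed on its floor reach 18 mm up. With the cover shut it is 50 mm high.
- rack (a joint): Angle of the drill rack, rad: 0 = folded flat into the pan, 1.57 = upright, range 0 to 1.75; starts upright (1.25 to 1.6). It folds towards the rear, the cover's side. Stiff pivot (0.28 N m friction): it stays at any angle where it is left and must be pushed all the way down.
- rack_pivot (a point): Middle of the rack's pivot line (along case y), at case x = -76 mm, 31 mm above the bench. The rack is a bare steel plate 184 mm wide, 118 mm from pivot to free edge. Its smooth side faces the case's front when upright, and up when folded (then 33 mm above the bench). Thirteen small drills are fixed on the other side, which faces the cover.
- rack_edge (a point): Middle of the rack's free edge on its smooth side, 118 mm from the pivot line.
- cover (a joint): Angle of the cover, rad: 0 = shut, 1.57 = upright, more = leaning back behind the case, range 0 to 2.1; starts leaning back (1.75 to 2.0). Stiff hinge (0.40 N m friction): it stays where it is left, does not fall shut and must be pushed all the way.
- cover_hinge (a point): Middle of the cover's hinge line (along case y), at case x = +88 mm, 36 mm above the bench. The cover is a shallow sheet-steel lid 200 mm wide, 174 mm from hinge to free edge, 14 mm thick over its rims. Its smooth outside faces away from the rack; when shut it is the top, 50 mm above the bench.
- cover_edge (a point): Middle of the cover's free edge on its outside, 174 mm from the hinge line and 14 mm to the outside of it.
- housing: Bystander: aluminium pump housing, 124 mm over its lugs, 56 mm high, on the white mat to the robot's right. Origin under its middle.
- wrench: Bystander: steel wrench, 180 mm long, lying on the white mat. Origin under its middle.
- bush_a: Bystander: dark steel bush, 32 mm across, 40 mm high, standing in front of the case. Origin under its middle.
- bush_b: Bystander: dark steel bush, 40 mm across, 30 mm high, standing in front of the case. Origin under its middle.
- chuck_key: Bystander: T-shaped drill chuck key, 90 mm long, 85 mm over its cross bar, 15 mm high, lying beside the case's -y end. Origin under its middle.
- oil: Bystander: grey oil bottle, 60 mm across, 150 mm high, standing on the robot's left. Origin under its middle.
- screwdriver: Bystander: screwdriver, 200 mm long, lying on the robot's left. Origin under its middle.

How it is judged:
By the outcome, as a careful person would: the job done as asked, in the order asked, and still so for the second after the job is handed in, with the robot touching nothing.
It also fails if it takes over 54 s, if anything falls off the work surface, if the arm or the gripper's body presses on something with over 40 N, if the wrist force passes 120 N, or if a joint passes its speed limit or range.

## Robot

A 6-joint arm with a two-finger parallel gripper is mounted at the origin on the work surface. World frame = base frame: x ahead of the robot, y to its left, z up, the work surface at z = 0. Lengths are in m, angles in degrees, forces in N, time in s.
With the tool pointing down it reaches from about 0.3 to 0.75 m from the base axis. Payload 8.5 kg.
Tool frame: the origin (TCP) lies on the centre line of the jaws, within the pads' length; the fingertips stand 19 mm ahead of it and the grasp point (between the pads) is the TCP (env.tcp_to_tips is the z of the fingertips in the tool frame, in m); z points along the fingers, y is the line along which they close (so a half turn about z gives the same grasp; the last joint's range is limited). The gripper opens to 85 mm and grips with 20 to 120 N. Pads are 22 mm wide; open, the fingers measure 114 mm over their backs; the gripper's body (76 mm by 85 mm) begins 54 mm behind the grasp point. The pads swing forward as they close: fully open they stand 13 mm farther back than shut.
Start: joints at [57.279, 21.807, 74.336, -0, 83.858, -12.336], TCP at [0.192, 0.516, 0.25] pointing down, gripper open.
Joint ranges: [-178.18, 178.18], [-50.72, 133.34], [12.68, 142.11], [-81.47, 261.47], [9.98, 163.14], [-165.26, 165.26]. Speed limits (degrees/s): [136.94, 136.94, 180, 180, 180, 180].

## Interface

Orientations are given as a 3x3 rotation matrix whose columns are the frame's x, y, z axes.
In Python, from rig import env gives the robot as it stands.
- The arm moves only by the tool servo_tool, never from a script. Its argument "steps" is a list of rows, each an object of numbers: "tx", "ty", "tz": the shift along the world's x, y, z in cm; "yaw": the turn about the world's z in degrees; "claw": the finger opening in cm, from 0 to 8.54. In form: [{"tx": .., "ty": .., "tz": .., "yaw": .., "claw": ..}, ...]. A call has 1 to 20 rows; each row shifts and turns the commanded pose from where the row before left it; what a row does not reach is not made up. A row lasts 1/10 s, in which the tool goes at most 50 mm and 8.59 degrees, less where a joint would pass 70% of its speed; a pose out of reach is approached as far as the arm can. A call with a gripper value outside its range is refused whole. The fingers move at their own pace and stop on an object; "newtons" is the grip in N (left out, the last holds). Time passes only in rows, so rows that do not move let the fingers close. It gives the time, the measured TCP pose, the force, the opening and the grip force at its end, in the units of the state.
- env.observe(): the state, without advancing time (a new reading comes with each control period).
- env.get_image(name): name is "scene" or "side" or "wrist"; returns (picture, depth): 384x512x3 uint8, red, green, blue; 384x512 float32, m along the optical axis (not along the pixel's ray), 0 where there is no reading.
- env.camera_model(name): a dict with "fovy" (degrees; the focal length in pixels is half the picture's height over the tangent of half this angle, whatever the lens; pixels are square), "cx", "cy" (the principal point, pixels), "T" (4x4, takes a point from camera to world coordinates). Camera axes: x right, y down, z forward; pixel columns grow to the right and rows downward; lengths in m; the calibration is good to about 2 mm. A picture is of the moment at which its call begins: read the wrist's pose just before it. camera_model takes no time and is no camera call; for the wrist camera it gives the pose at the moment of the call.
- env.close_job(): hands the job in; it is judged then, once.
The state is a dict: "time_s": time; "q": joint angles; "qvel": joint speeds; "joint_efforts": joint torques, N m; "position": TCP position; "tool_rot": TCP orientation; "ft_force": force on the tool from outside, world axes, zero at the start; "wrist_torque": the same for the moment, N m; "grip_width": finger opening in m; "gripper_force": force on a finger pad.
Only numpy, scipy, OpenCV 4.12 (cv2) and the standard library are available. Lean on these libraries where they do the work, as an engineer would, in place of code of your own. Each camera call takes 0.05 s, during which the arm holds its last target. There are 200 camera calls.

## Working session

There is one attempt and no reset: what is moved stays moved. The work goes in short steps, Python scripts to look and compute and a tool call to move; the robot and the scene stay as the last step left them, time stands still between calls to the robot, and variables do not carry over. Pictures are saved under pics/ and viewed, at most 10 in all, crops included, and the job is handed in when it is done.

Besides the shell and the picture viewer there is one more tool, called after ">>>" in YAML: its name, and indented under it one key for each argument. servo_tool: Moves the arm, as the interface text tells. Its arguments: {"type":"object","properties":{"steps":{"type":"array"},"newtons":{"type":"number"}},"required":["steps"]}

```bash
mkdir -p pics; cat > h.py <<'E'
from rig import env
import numpy as np, cv2
def grab(n):
    m=env.camera_model(n); im,d=env.get_image(n)
    f=192/np.tan(np.radians(m["fovy"]/2)); v,u=np.mgrid[0:384,0:512]
    P=np.stack([(u-m["cx"])*d/f,(v-m["cy"])*d/f,d],-1)@m["T"][:3,:3].T+m["T"][:3,3]
    P[d==0]=np.nan
    return im,d,P
E
python3 - <<'E'
from h import *
ims=[]
for n in("scene","side"):
    im,d,P=grab(n); np.save(n+".npy",P); cv2.imwrite(f"pics/{n}0.png",cv2.resize(im[...,::-1],(768,576)))
    print(n,env.camera_model(n)["T"][:3].round(3).tolist())
print(env.observe())
E
```

```text
scene [[-0.33, 0.637, -0.697, 1.54], [0.944, 0.209, -0.255, 0.355], [-0.017, -0.742, -0.67, 1.051]]
side [[0.975, -0.157, 0.158, 0.347], [-0.223, -0.662, 0.716, -0.825], [-0.008, -0.733, -0.68, 0.813]]
{'time_s': 0.1, 'q': array([ 5.72764408e+01,  2.18381305e+01,  7.43785283e+01,  2.24379194e-03,
        8.38577168e+01, -1.23364126e+01]), 'qvel': array([ 0.0747629 , -0.08754847, -0.16348148, -0.00846551,  0.0471021 ,
       -0.03284294]), 'joint_efforts': array([ 3.55755845e-03, -4.49228418e+01, -2.31655258e+01, -2.59051230e-04,
        3.71488524e-03, -1.02901666e-05]), 'position': array([0.19147201, 0.51535251, 0.2497752 ]), 'tool_rot': array([[-9.37358578e-01,  3.48365263e-01, -7.34491111e-04],
       [ 3.48365895e-01,  9.37358019e-01, -1.07102649e-03],
       [ 3.15372709e-04, -1.25980752e-03, -9.99999157e-01]]), 'ft_force': array([0.10013288, 0.10027793, 0.49407429]), 'wrist_torque': array([ 0.03934263, -0.04811988,  0.00439761]), 'gripper_force': 0.0, 'grip_width': 0.08542225318126796}
```

View pics/scene0.png

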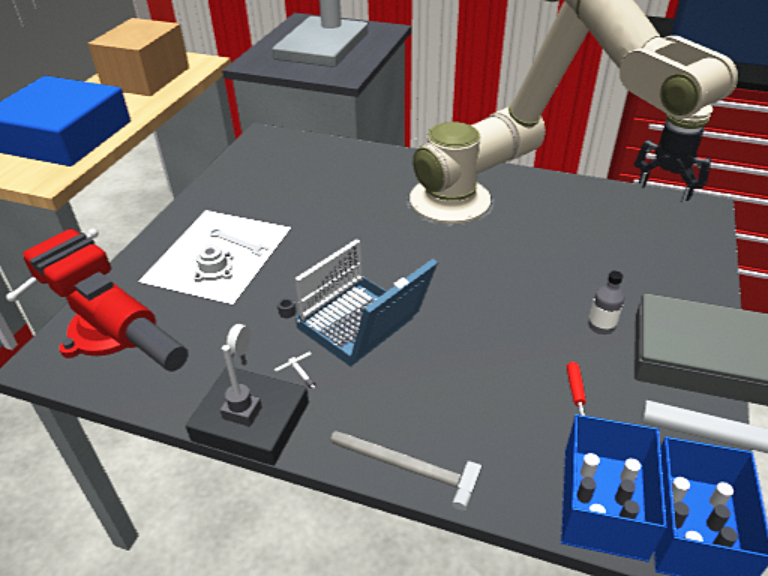

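View pics/side0.png

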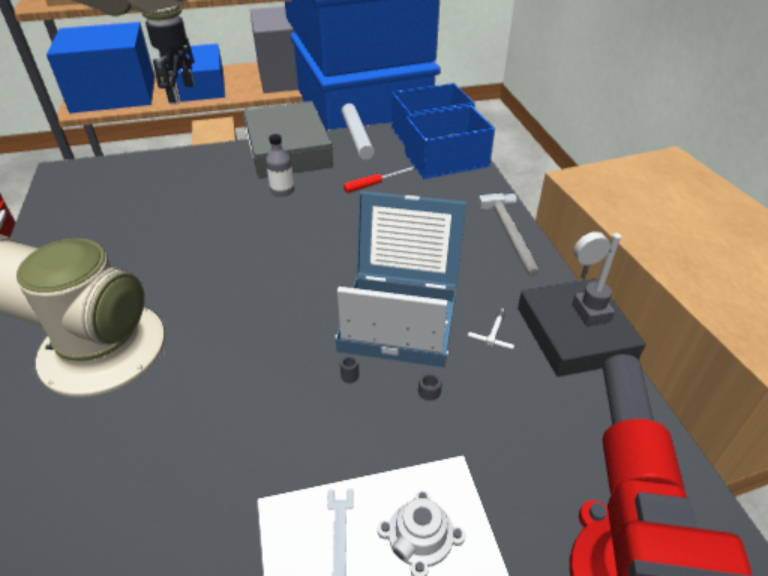

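The side view shows the case front at px (336–446, 352–362), rack smooth face (338–447, 290–350), cover inside (360–466, 195–285), with the bushes at (349,369) and (430,386). The case x axis therefore points about world +y. Next I fit planes to the depth.

```bash
cat > fit.py <<'E'
from h import *
def plane(P,poly):
    m=np.zeros((384,512),np.uint8); cv2.fillPoly(m,[(np.array(poly)/1.5).round().astype(int)],1)
    Q=P[m>0]; Q=Q[np.isfinite(Q[:,0])]
    for _ in range(4):
        c=Q.mean(0); n=np.linalg.svd(Q-c,full_matrices=0)[2][2]; r=(Q-c)@n; Q=Q[abs(r)<max(2*r.std(),.001)]
    return c,n,r.std()
E
python3 - <<'E'
from fit import *
S=np.load("side.npy");C=np.load("scene.npy")
for nm,P,poly in(("rack",S,[(346,300),(440,324),(436,343),(345,334)]),("coverin",S,[(372,210),(448,216),(444,268),(374,258)]),("coverout",C,[(428,275),(370,318),(360,345),(420,300)])):
    c,n,s=plane(P,poly); print(nm,c.round(4),n.round(4),s.round(4))
# extents
c,n,s=plane(S,[(346,300),(440,324),(436,343),(345,334)])
box=np.zeros((384,512),bool); box[180:245,215:305]=1
Q=S[box&(abs((S-c)@n)<.004)]; Q=Q[np.isfinite(Q[:,0])&(Q[:,2]>.035)]
u=np.cross(n,[0,0,1]);u/=np.linalg.norm(u);t=(Q-c)@u
print("rack ext",u,np.percentile(t,[0,1,99,100]),"top z",np.percentile(Q[:,2],[0,99,100]))
A=S.reshape(-1,3);
for nm,(x,y) in dict(frontL=(337,345),frontR=(446,357),covTL=(362,198),covTR=(464,204),bushA=(349,362),bushB=(430,379),keyL=(471,335),keyR=(511,346),key=(501,312),oil=(276,140)).items():
    print(nm,S[int(y/1.5)-1:int(y/1.5)+2,int(x/1.5)].round(4).tolist())
# points above z>.02 near case, top view raster for outline
for P,nm in((S,"s"),(C,"c")):
    Q=P.reshape(-1,3);Q=Q[(Q[:,0]>.3)&(Q[:,0]<.85)&(Q[:,1]>-.3)&(Q[:,1]<.25)&(Q[:,2]>.012)&(Q[:,2]<.35)]
    for z0,z1 in((.012,.033),(.033,.045),(.1,.2),(.2,.3)):
        q=Q[(Q[:,2]>z0)&(Q[:,2]<z1)]
        if len(q):print(nm,z0,len(q),q.min(0).round(3),q.max(0).round(3))
E
```

```text
rack [ 0.5135 -0.1427  0.0834] [0.4084 0.9128 0.0084] 0.001
coverin [0.6017 0.0385 0.1213] [ 0.3929  0.8794 -0.2688] 0.0016
coverout [0.6115 0.0391 0.1311] [-0.3917 -0.8788  0.2726] 0.0007
rack ext [ 0.91278401 -0.4084426   0.        ] [-0.09552304 -0.0856387   0.09551128  0.10656462] top z [0.03504378 0.15274107 0.15506711]
frontL [[0.4246, -0.1112, 0.0243], [0.4245, -0.11, 0.019], [0.4239, -0.1129, 0.0182]]
frontR [[0.605, -0.1947, 0.0371], [0.6099, -0.1836, 0.0193], [0.6127, -0.1774, 0.0075]]
covTL [[0.5195, 0.0965, 0.1919], [0.5192, 0.0956, 0.1892], [0.5189, 0.0944, 0.1866]]
covTR [[0.6936, 0.0136, 0.2052], [0.6974, 0.0221, 0.1957], [0.6958, 0.0175, 0.1957]]
bushA [[0.4375, -0.1622, 0.0331], [0.4377, -0.1594, 0.0257], [0.4374, -0.1604, 0.023]]
bushB [[0.5669, -0.2242, 0.0256], [0.5676, -0.2228, 0.0197], [0.5675, -0.2236, 0.0166]]
keyL [[0.6765, -0.1327, 0.0125], [0.6752, -0.1363, 0.0125], [0.6744, -0.1389, 0.0114]]
keyR [[0.7363, -0.1759, 0.0146], [0.736, -0.1775, 0.0124], [0.7343, -0.1813, 0.0128]]
key [[0.7504, -0.0947, 0.0184], [0.7494, -0.0976, 0.0173], [0.7481, -0.101, 0.0168]]
oil [[0.3856, 0.4406, 0.1526], [0.3851, 0.4396, 0.1493], [0.3846, 0.4388, 0.146]]
s 0.012 1446 [ 0.421 -0.261  0.012] [0.85  0.047 0.033]
s 0.033 1126 [ 0.422 -0.261  0.033] [0.849 0.063 0.045]
s 0.1 3648 [ 0.434 -0.183  0.1  ] [0.85 0.1  0.2 ]
s 0.2 368 [ 0.516 -0.18   0.2  ] [0.85  0.102 0.242]
c 0.012 1237 [ 0.425 -0.257  0.012] [0.849 0.056 0.033]
c 0.033 274 [ 0.429 -0.251  0.033] [0.849 0.06  0.045]
c 0.1 1387 [ 0.434 -0.186  0.1  ] [0.85  0.099 0.2  ]
c 0.2 311 [ 0.515 -0.178  0.2  ] [0.85 0.1  0.24]
```

```bash
python3 - <<'E'
from h import *
im,d,P=grab("side"); cv2.imwrite("pics/crop.png",cv2.resize(im[120:275,215:355,::-1],None,fx=4,fy=3.8,interpolation=cv2.INTER_CUBIC))
E
```

```text
(no output)
```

View pics/crop.png

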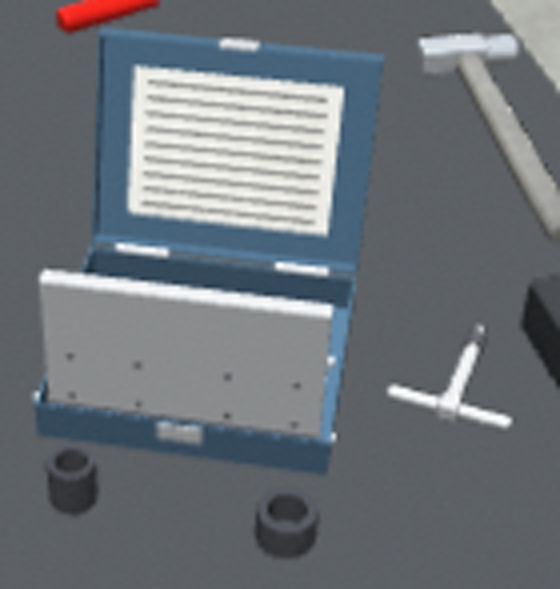

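Fit: case origin ≈ (0.549, −0.074), case x axis = (0.408, 0.913), rack ≈1.57 rad, cover ≈1.84 rad. I'll close the fingers and travel to a point in front of the rack.

>>> servo_tool:
  steps:
    - {"tx":1.5,"ty":-3.5,"tz":0,"yaw":-1.85,"claw":0}
    - {"tx":1.5,"ty":-3.5,"tz":0,"yaw":-1.85,"claw":0}
    - {"tx":1.5,"ty":-3.5,"claw":0}
    - {"tx":1.5,"ty":-3.5,"claw":0}
    - {"tx":1.5,"ty":-3.5,"claw":0}
    - {"tx":1.5,"ty":-3.5,"claw":0}
    - {"tx":1.5,"ty":-3.5,"claw":0}
    - {"tx":1.5,"ty":-3.5,"claw":0}
    - {"tx":1.5,"ty":-3.5,"claw":0}
    - {"tx":1.5,"ty":-3.5,"claw":0}
    - {"tx":1.5,"ty":-3.5,"claw":0}
    - {"tx":1.5,"ty":-3.5,"claw":0}
    - {"tx":1.5,"ty":-3.5,"claw":0}
    - {"tx":1.5,"ty":-3.5,"claw":0}
    - {"tx":1.5,"ty":-3.5,"claw":0}
    - {"tx":1.5,"ty":-3.5,"claw":0}
    - {"tx":1.5,"ty":-3.5,"claw":0}
    - {"tx":1.5,"ty":-3.5,"claw":0}
    - {"tx":1.5,"ty":-3.5,"claw":0}
    - {"tx":1.5,"ty":-3.5,"claw":0}

```text
invalid input at $.steps[2]: expected keys tx, ty, tz, yaw, claw
```

>>> servo_tool:
  steps:
    - {"tx":1.5,"ty":-3.5,"tz":0,"yaw":-1.85,"claw":0}
    - {"tx":1.5,"ty":-3.5,"tz":0,"yaw":-1.85,"claw":0}
    - {"tx":1.5,"ty":-3.5,"tz":0,"yaw":0,"claw":0}
    - {"tx":1.5,"ty":-3.5,"tz":0,"yaw":0,"claw":0}
    - {"tx":1.5,"ty":-3.5,"tz":0,"yaw":0,"claw":0}
    - {"tx":1.5,"ty":-3.5,"tz":0,"yaw":0,"claw":0}
    - {"tx":1.5,"ty":-3.5,"tz":0,"yaw":0,"claw":0}
    - {"tx":1.5,"ty":-3.5,"tz":0,"yaw":0,"claw":0}
    - {"tx":1.5,"ty":-3.5,"tz":0,"yaw":0,"claw":0}
    - {"tx":1.5,"ty":-3.5,"tz":0,"yaw":0,"claw":0}
    - {"tx":1.5,"ty":-3.5,"tz":0,"yaw":0,"claw":0}
    - {"tx":1.5,"ty":-3.5,"tz":0,"yaw":0,"claw":0}
    - {"tx":1.5,"ty":-3.5,"tz":0,"yaw":0,"claw":0}
    - {"tx":1.5,"ty":-3.5,"tz":0,"yaw":0,"claw":0}
    - {"tx":1.5,"ty":-3.5,"tz":0,"yaw":0,"claw":0}
    - {"tx":1.5,"ty":-3.5,"tz":0,"yaw":0,"claw":0}
    - {"tx":1.5,"ty":-3.5,"tz":0,"yaw":0,"claw":0}
    - {"tx":1.5,"ty":-3.5,"tz":0,"yaw":0,"claw":0}
    - {"tx":1.5,"ty":-3.5,"tz":0,"yaw":0,"claw":0}
    - {"tx":1.5,"ty":-3.5,"tz":0,"yaw":0,"claw":0}

```text
time_s: 2.15
position: [0.4919, -0.186, 0.2501]
tool_rot: [[-0.913, 0.408, -0.0], [0.408, 0.913, 0.0], [0.0, 0.0, -1.0]]
ft_force: [0.8, 0.2, -0.4]
grip_width: 0.0003
gripper_force: 0.0
```

>>> servo_tool:
  steps:
    - {"tx":0.3,"ty":-0.2,"tz":-3,"yaw":0,"claw":0}
    - {"tx":0.2,"ty":0,"tz":-3,"yaw":0,"claw":0}
    - {"tx":0,"ty":0,"tz":-3,"yaw":0,"claw":0}
    - {"tx":0,"ty":0,"tz":-0.5,"yaw":0,"claw":0}
    - {"tx":0,"ty":0,"tz":0,"yaw":0,"claw":0}

```text
time_s: 2.65
position: [0.4965, -0.1864, 0.1552]
tool_rot: [[-0.913, 0.408, -0.001], [0.408, 0.913, 0.001], [0.001, 0.0, -1.0]]
ft_force: [0.8, -0.1, 0.2]
grip_width: -0.0002
gripper_force: 0.0
```

```bash
cat > look.py <<'E'
from h import *
import sys
im,d,P=grab("side"); im2,_,_=grab("scene")
a=cv2.resize(im[80:275,205:355,::-1],None,fx=2.6,fy=2.6,interpolation=cv2.INTER_CUBIC)
b=cv2.resize(im2[120:270,170:320,::-1],(390,507),interpolation=cv2.INTER_CUBIC)
b=cv2.resize(im2[100:295,170:320,::-1],None,fx=2.6,fy=2.6,interpolation=cv2.INTER_CUBIC)
cv2.imwrite(f"pics/{sys.argv[1]}.png",np.hstack([a,b]))
o=env.observe();print(env.tcp_to_tips,o["time_s"],o["position"].round(4),o["ft_force"].round(2))
E
python3 look.py a1
```

```text
0.019 2.75 [ 0.4972 -0.1868  0.1568] [ 0.18  0.12 -0.43]
```

View pics/a1.png

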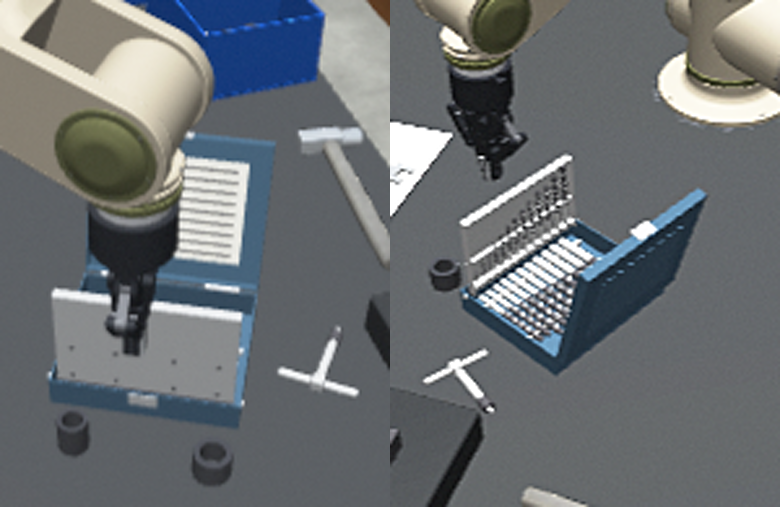

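The tip hangs ahead of the rack's smooth face at about its middle, left panel (130,350). The case and cover are clear of it. Now I compute the arc rows.

```bash
python3 - <<'E'
import numpy as np
px,pz=-.124,.1565
th=np.radians(np.r_[90,84:-1:-6]); r=np.interp(th,[0,1.0,1.57],[.082,.098,.106])
X=-.076+r*np.cos(th)-.002*np.sin(th)-.0145; Z=.031+r*np.sin(th)+.002*np.cos(th)+.019
for x,z,t in zip(X,Z,th): print(round(np.degrees(t)),"case",x.round(4),z.round(4),"d cm",(100*np.array([.408*(x-px),.913*(x-px),z-pz])).round(2)); px,pz=x,z
E
```

```text
90 case -0.0925 0.156 d cm [ 1.29  2.88 -0.05]
84 case -0.0816 0.1542 d cm [ 0.45  1.   -0.18]
78 case -0.071 0.1512 d cm [ 0.43  0.96 -0.29]
72 case -0.061 0.1472 d cm [ 0.41  0.91 -0.4 ]
66 case -0.0516 0.1423 d cm [ 0.38  0.86 -0.5 ]
60 case -0.0429 0.1364 d cm [ 0.35  0.79 -0.58]
54 case -0.0351 0.1297 d cm [ 0.32  0.72 -0.67]
48 case -0.0281 0.1222 d cm [ 0.28  0.63 -0.75]
42 case -0.0222 0.1142 d cm [ 0.24  0.54 -0.8 ]
36 case -0.0172 0.1057 d cm [ 0.2   0.45 -0.85]
30 case -0.0132 0.0969 d cm [ 0.16  0.36 -0.88]
24 case -0.0103 0.0879 d cm [ 0.12  0.27 -0.9 ]
18 case -0.0084 0.0788 d cm [ 0.08  0.18 -0.91]
12 case -0.0074 0.0697 d cm [ 0.04  0.08 -0.91]
6 case -0.0075 0.0607 d cm [-0.   -0.01 -0.9 ]
0 case -0.0085 0.052 d cm [-0.04 -0.09 -0.87]
```

Rows down to about 30°, using 2 rows for the approach.

>>> servo_tool:
  steps:
    - {"tx":0.65,"ty":1.45,"tz":0,"yaw":0,"claw":0}
    - {"tx":0.45,"ty":1.0,"tz":0,"yaw":0,"claw":0}
    - {"tx":0.2,"ty":0.45,"tz":-0.05,"yaw":0,"claw":0}
    - {"tx":0.22,"ty":0.5,"tz":-0.1,"yaw":0,"claw":0}
    - {"tx":0.22,"ty":0.5,"tz":-0.1,"yaw":0,"claw":0}
    - {"tx":0.43,"ty":0.96,"tz":-0.3,"yaw":0,"claw":0}
    - {"tx":0.41,"ty":0.91,"tz":-0.4,"yaw":0,"claw":0}
    - {"tx":0.38,"ty":0.86,"tz":-0.5,"yaw":0,"claw":0}
    - {"tx":0.35,"ty":0.79,"tz":-0.58,"yaw":0,"claw":0}

```text
time_s: 3.65
position: [0.53, -0.1113, 0.1345]
tool_rot: [[-0.913, 0.408, 0.0], [0.408, 0.913, 0.0], [0.0, 0.0, -1.0]]
ft_force: [-0.7, -0.5, 1.8]
grip_width: 0.0001
gripper_force: 1.1
```

```bash
python3 look.py a2
```

```text
0.019 3.75 [ 0.5296 -0.1108  0.1339] [ 0.35  0.64 -0.49]
```

View pics/a2.png

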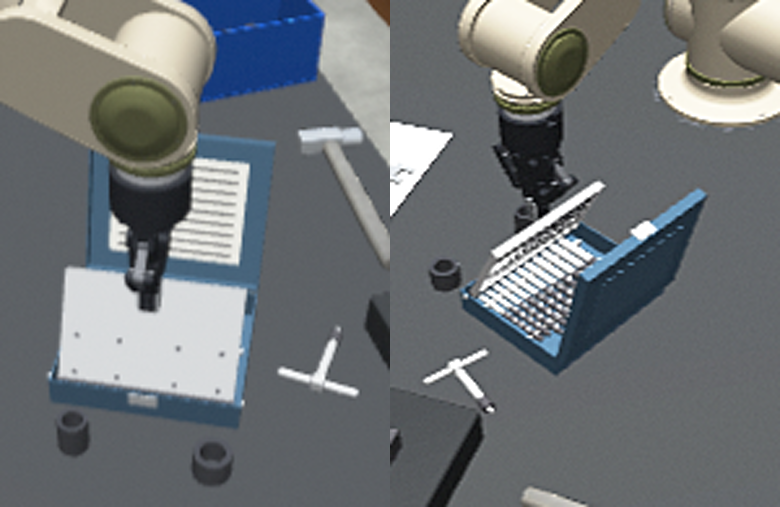

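The rack is folding to about 60°, its edge now near (65–245, 270–285). The case corners (50,375) and (240,420) haven't moved. Continuing down the arc.

>>> servo_tool:
  steps:
    - {"tx":0.32,"ty":0.72,"tz":-0.5,"yaw":0,"claw":0}
    - {"tx":0.28,"ty":0.63,"tz":-0.75,"yaw":0,"claw":0}
    - {"tx":0.24,"ty":0.54,"tz":-0.8,"yaw":0,"claw":0}
    - {"tx":0.2,"ty":0.45,"tz":-0.85,"yaw":0,"claw":0}
    - {"tx":0.16,"ty":0.36,"tz":-0.88,"yaw":0,"claw":0}
    - {"tx":0.12,"ty":0.27,"tz":-0.9,"yaw":0,"claw":0}
    - {"tx":0.08,"ty":0.18,"tz":-0.9,"yaw":0,"claw":0}
    - {"tx":0.04,"ty":0.08,"tz":-0.9,"yaw":0,"claw":0}
    - {"tx":0,"ty":0,"tz":-0.9,"yaw":0,"claw":0}
    - {"tx":0,"ty":0,"tz":-0.4,"yaw":0,"claw":0}
    - {"tx":0,"ty":0,"tz":-0.2,"yaw":0,"claw":0}
    - {"tx":0,"ty":0,"tz":-0.2,"yaw":0,"claw":0}

```text
time_s: 4.95
position: [0.5439, -0.08, 0.0531]
tool_rot: [[-0.913, 0.408, -0.001], [0.408, 0.913, 0.0], [0.001, -0.0, -1.0]]
ft_force: [0.1, 1.1, 2.1]
grip_width: 0.0002
gripper_force: 1.0
```

>>> servo_tool:
  steps:
    - {"tx":0,"ty":0,"tz":-0.1,"yaw":0,"claw":0}
    - {"tx":0,"ty":0,"tz":-0.1,"yaw":0,"claw":0}
    - {"tx":0,"ty":0,"tz":0,"yaw":0,"claw":0}

```text
time_s: 5.25
position: [0.5439, -0.08, 0.052]
tool_rot: [[-0.913, 0.408, 0.0], [0.408, 0.913, -0.0], [-0.0, -0.0, -1.0]]
ft_force: [-2.7, 2.5, 8.4]
grip_width: 0.0003
gripper_force: 4.3
```

>>> servo_tool:
  steps:
    - {"tx":0,"ty":0,"tz":-0.1,"yaw":0,"claw":0}
    - {"tx":0,"ty":0,"tz":0,"yaw":0,"claw":0}
    - {"tx":0,"ty":0,"tz":0,"yaw":0,"claw":0}

```text
time_s: 5.55
position: [0.544, -0.08, 0.0519]
tool_rot: [[-0.913, 0.408, 0.001], [0.408, 0.913, -0.001], [-0.001, -0.0, -1.0]]
ft_force: [-5.5, 2.4, 16.8]
grip_width: -0.0
gripper_force: 8.7
```

The rack is flat: tip at 33 mm with a firm 17 N stop. Up and over behind the cover.

>>> servo_tool:
  steps:
    - {"tx":0,"ty":0,"tz":1,"yaw":0,"claw":0}
    - {"tx":0,"ty":0,"tz":4,"yaw":0,"claw":0}
    - {"tx":0,"ty":0,"tz":4,"yaw":0,"claw":0}
    - {"tx":0,"ty":0,"tz":4,"yaw":0,"claw":0}
    - {"tx":0,"ty":0,"tz":4,"yaw":0,"claw":0}
    - {"tx":0,"ty":0,"tz":4,"yaw":0,"claw":0}
    - {"tx":0,"ty":0,"tz":4,"yaw":0,"claw":0}
    - {"tx":1.5,"ty":3.3,"tz":0,"yaw":0,"claw":0}
    - {"tx":1.5,"ty":3.3,"tz":0,"yaw":0,"claw":0}
    - {"tx":1.5,"ty":3.3,"tz":0,"yaw":0,"claw":0}
    - {"tx":1.5,"ty":3.3,"tz":0,"yaw":0,"claw":0}
    - {"tx":1.5,"ty":3.3,"tz":0,"yaw":0,"claw":0}
    - {"tx":1.5,"ty":3.3,"tz":0,"yaw":0,"claw":0}
    - {"tx":0,"ty":0,"tz":0,"yaw":0,"claw":0}

```text
time_s: 6.95
position: [0.6348, 0.1214, 0.2996]
tool_rot: [[-0.915, 0.405, -0.0], [0.405, 0.915, 0.0], [0.0, 0.0, -1.0]]
ft_force: [0.5, -0.7, -0.5]
grip_width: -0.0002
gripper_force: 0.0
```

```bash
python3 look.py a3; python3 - <<'E'
from fit import *
S=grab("side")[2];C=grab("scene")[2]
for nm,P,poly in(("rack",S,[(350,315),(440,318),(436,335),(345,330)]),("coverout",C,[(428,275),(370,318),(360,345),(420,300)])):
    c,n,s=plane(P,poly); print(nm,c.round(4),n.round(4),s.round(4))
E
```

```text
0.019 7.05 [0.6341 0.1183 0.3   ] [ 0.52 -0.28 -0.44]
rack [ 0.5337 -0.0988  0.0357] [0.0026 0.0065 1.    ] 0.0012
coverout [0.6104 0.0394 0.131 ] [ 0.3913  0.8776 -0.2768] 0.0007
```

View pics/a3.png

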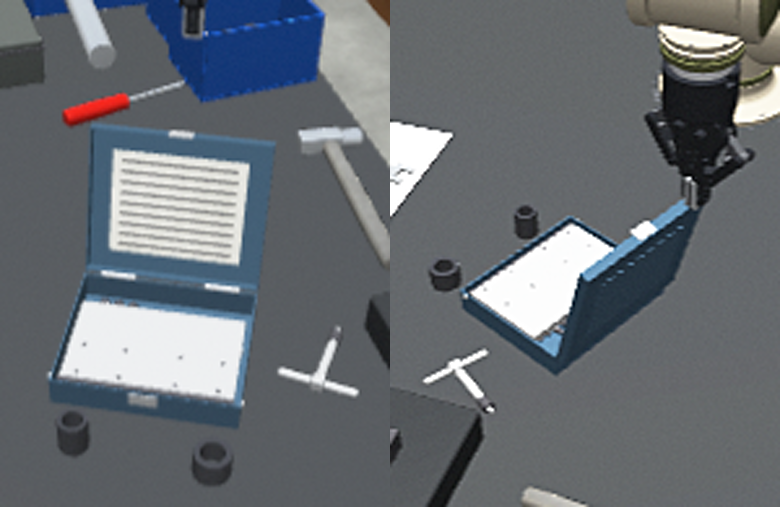

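Rack flat (normal vertical), case and cover unmoved, tip hovering behind the cover edge. Working out the cover arc.

```bash
python3 - <<'E'
import numpy as np
o=np.array([.5486,-.074]);ex=np.array([.408,.913]);p=np.array([.6341,.1183])-o
px,pz=p@ex,.300; print("now",px,p@[-.913,.408])
L=[(.205,.215)]
for t in np.r_[106,102:89:-4,85:-1:-5]:
    a=np.radians(t)
    if t>=90: x=.088-.174*np.cos(a)+.014*np.sin(a)+.0145; z=.036+.174*np.sin(a)+.014*np.cos(a)-.012+.019
    else:
        r=np.interp(t,[0,60,90],[.145,.158,.162]); x=.088-r*np.cos(a)+.014*np.sin(a)+.0145; z=.036+r*np.sin(a)+.014*np.cos(a)+.019
    L.append((x,z))
for x,z in L: print("case",round(x,4),round(z,4),"d cm",(100*np.array([.408*(x-px),.913*(x-px),z-pz])).round(2)); px,pz=x,z
E
```

```text
now 0.2104539 0.0003968999999999747
case 0.205 0.215 d cm [-0.22 -0.5  -8.5 ]
case 0.1639 0.2064 d cm [-1.68 -3.75 -0.86]
case 0.1524 0.2103 d cm [-0.47 -1.05  0.39]
case 0.1406 0.2134 d cm [-0.48 -1.08  0.31]
case 0.1286 0.2156 d cm [-0.49 -1.09  0.22]
case 0.1165 0.217 d cm [-0.49 -1.11  0.14]
case 0.1024 0.2169 d cm [-0.58 -1.29 -0.01]
case 0.0884 0.2157 d cm [-0.57 -1.28 -0.13]
case 0.0746 0.2132 d cm [-0.56 -1.26 -0.25]
case 0.0612 0.2095 d cm [-0.55 -1.23 -0.37]
case 0.0481 0.2047 d cm [-0.53 -1.19 -0.48]
case 0.0356 0.1988 d cm [-0.51 -1.14 -0.59]
case 0.024 0.1916 d cm [-0.48 -1.06 -0.73]
case 0.0131 0.1834 d cm [-0.45 -1.   -0.82]
case 0.003 0.1743 d cm [-0.41 -0.92 -0.91]
case -0.0062 0.1645 d cm [-0.38 -0.84 -0.98]
case -0.0145 0.154 d cm [-0.34 -0.75 -1.05]
case -0.0217 0.1429 d cm [-0.3  -0.66 -1.11]
case -0.0279 0.1313 d cm [-0.25 -0.57 -1.16]
case -0.033 0.1192 d cm [-0.21 -0.47 -1.2 ]
case -0.0371 0.1069 d cm [-0.16 -0.37 -1.23]
case -0.04 0.0943 d cm [-0.12 -0.27 -1.26]
case -0.0418 0.0817 d cm [-0.07 -0.17 -1.27]
case -0.0425 0.069 d cm [-0.03 -0.06 -1.27]
```

>>> servo_tool:
  steps:
    - {"tx":0,"ty":0,"tz":-4,"yaw":0,"claw":0}
    - {"tx":0,"ty":0,"tz":-4,"yaw":0,"claw":0}
    - {"tx":0,"ty":0,"tz":-1.3,"yaw":0,"claw":0}
    - {"tx":-0.8,"ty":-1.8,"tz":0,"yaw":0,"claw":0}
    - {"tx":-0.6,"ty":-1.4,"tz":0,"yaw":0,"claw":0}
    - {"tx":-0.2,"ty":-0.45,"tz":0,"yaw":0,"claw":0}
    - {"tx":-0.2,"ty":-0.45,"tz":0,"yaw":0,"claw":0}
    - {"tx":-0.2,"ty":-0.45,"tz":0.15,"yaw":0,"claw":0}
    - {"tx":-0.3,"ty":-0.67,"tz":0.2,"yaw":0,"claw":0}
    - {"tx":-0.4,"ty":-0.9,"tz":0.3,"yaw":0,"claw":0}
    - {"tx":-0.5,"ty":-1.1,"tz":0.2,"yaw":0,"claw":0}
    - {"tx":-0.5,"ty":-1.1,"tz":0.15,"yaw":0,"claw":0}
    - {"tx":-0.58,"ty":-1.3,"tz":0,"yaw":0,"claw":0}
    - {"tx":-0.57,"ty":-1.28,"tz":-0.13,"yaw":0,"claw":0}

```text
time_s: 8.55
position: [0.5851, 0.0079, 0.2166]
tool_rot: [[-0.913, 0.408, 0.001], [0.408, 0.913, -0.0], [-0.001, 0.0, -1.0]]
ft_force: [1.3, 1.6, 1.8]
grip_width: 0.0
gripper_force: 1.3
```

```bash
python3 look.py a4;  python3 - <<'E'
from h import *
o=np.array([.5486,-.074]);p=env.observe()["position"];print((p[:2]-o)@[.408,.913],(p[:2]-o)@[-.913,.408],p[2])
E
```

```text
0.019 8.65 [0.5846 0.0072 0.2157] [ 0.27  0.43 -0.41]
0.08879746217986041 0.00022883706792623768 0.21573577097881866
```

View pics/a4.png

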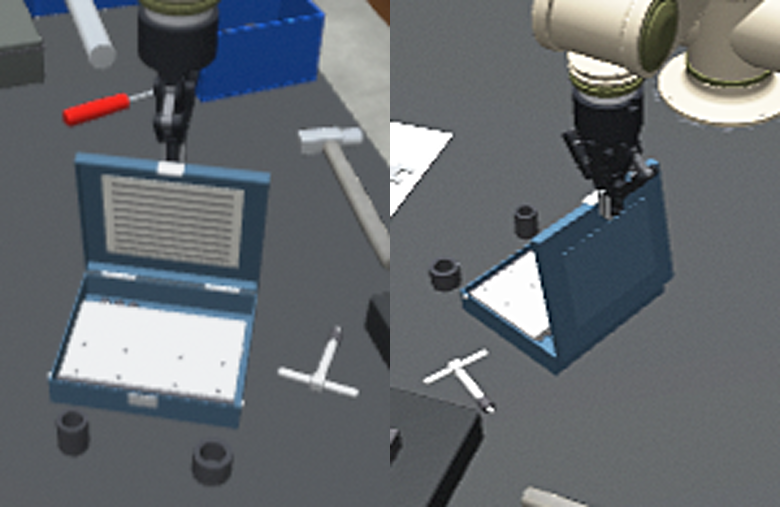

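The cover is now just past upright (edge at y≈160–180, left panel). The case front corners are unmoved at (50,375) and (240,420). Following the arc down.

>>> servo_tool:
  steps:
    - {"tx":-0.56,"ty":-1.26,"tz":-0.25,"yaw":0,"claw":0}
    - {"tx":-0.55,"ty":-1.23,"tz":-0.37,"yaw":0,"claw":0}
    - {"tx":-0.53,"ty":-1.19,"tz":-0.48,"yaw":0,"claw":0}
    - {"tx":-0.51,"ty":-1.14,"tz":-0.6,"yaw":0,"claw":0}
    - {"tx":-0.48,"ty":-1.06,"tz":-0.73,"yaw":0,"claw":0}
    - {"tx":-0.45,"ty":-1.0,"tz":-0.82,"yaw":0,"claw":0}
    - {"tx":-0.41,"ty":-0.92,"tz":-0.9,"yaw":0,"claw":0}
    - {"tx":-0.38,"ty":-0.84,"tz":-0.98,"yaw":0,"claw":0}
    - {"tx":-0.34,"ty":-0.75,"tz":-1.05,"yaw":0,"claw":0}
    - {"tx":-0.3,"ty":-0.66,"tz":-1.1,"yaw":0,"claw":0}
    - {"tx":-0.25,"ty":-0.57,"tz":-1.16,"yaw":0,"claw":0}
    - {"tx":-0.21,"ty":-0.47,"tz":-1.2,"yaw":0,"claw":0}
    - {"tx":-0.16,"ty":-0.37,"tz":-1.2,"yaw":0,"claw":0}
    - {"tx":-0.12,"ty":-0.27,"tz":-1.2,"yaw":0,"claw":0}
    - {"tx":-0.07,"ty":-0.17,"tz":-1.0,"yaw":0,"claw":0}
    - {"tx":0,"ty":0,"tz":-0.7,"yaw":0,"claw":0}
    - {"tx":0,"ty":0,"tz":-0.4,"yaw":0,"claw":0}
    - {"tx":0,"ty":0,"tz":0,"yaw":0,"claw":0}

```text
time_s: 10.45
position: [0.5322, -0.1097, 0.074]
tool_rot: [[-0.913, 0.408, -0.001], [0.408, 0.913, 0.001], [0.001, 0.0, -1.0]]
ft_force: [-0.3, -0.2, 1.0]
grip_width: 0.0001
gripper_force: 0.0
```

>>> servo_tool:
  steps:
    - {"tx":0,"ty":0,"tz":-0.3,"yaw":0,"claw":0}
    - {"tx":0,"ty":0,"tz":-0.2,"yaw":0,"claw":0}
    - {"tx":0,"ty":0,"tz":0,"yaw":0,"claw":0}

```text
time_s: 10.75
position: [0.5324, -0.1099, 0.0695]
tool_rot: [[-0.913, 0.408, 0.0], [0.408, 0.913, -0.0], [-0.0, 0.0, -1.0]]
ft_force: [-1.3, -0.7, 0.2]
grip_width: -0.0001
gripper_force: 0.0
```

>>> servo_tool:
  steps:
    - {"tx":0,"ty":0,"tz":-0.1,"yaw":0,"claw":0}
    - {"tx":0,"ty":0,"tz":-0.1,"yaw":0,"claw":0}
    - {"tx":0,"ty":0,"tz":-0.1,"yaw":0,"claw":0}
    - {"tx":0,"ty":0,"tz":0,"yaw":0,"claw":0}

```text
time_s: 11.15
position: [0.5325, -0.1099, 0.0688]
tool_rot: [[-0.913, 0.408, 0.002], [0.408, 0.913, -0.001], [-0.002, -0.0, -1.0]]
ft_force: [-6.6, 2.7, 23.2]
grip_width: 0.0003
gripper_force: 11.5
```

Hard stop at 50 mm with 23 N, so the cover is shut. Retreating and checking.

>>> servo_tool:
  steps:
    - {"tx":0,"ty":0,"tz":1,"yaw":0,"claw":0}
    - {"tx":0,"ty":0,"tz":4,"yaw":0,"claw":0}
    - {"tx":0,"ty":0,"tz":4,"yaw":0,"claw":0}
    - {"tx":0,"ty":0,"tz":4,"yaw":0,"claw":0}
    - {"tx":0,"ty":0,"tz":4,"yaw":0,"claw":0}
    - {"tx":-1,"ty":4,"tz":0,"yaw":0,"claw":0}
    - {"tx":-1,"ty":4,"tz":0,"yaw":0,"claw":0}
    - {"tx":-1,"ty":4,"tz":0,"yaw":0,"claw":0}
    - {"tx":-1,"ty":4,"tz":0,"yaw":0,"claw":0}
    - {"tx":-1,"ty":4,"tz":0,"yaw":0,"claw":0}
    - {"tx":-1,"ty":4,"tz":0,"yaw":0,"claw":0}
    - {"tx":0,"ty":0,"tz":0,"yaw":0,"claw":0}

```text
time_s: 12.35
position: [0.4708, 0.1337, 0.2368]
tool_rot: [[-0.915, 0.404, -0.0], [0.404, 0.915, 0.001], [0.001, 0.001, -1.0]]
ft_force: [0.3, -1.0, -0.6]
grip_width: -0.0002
gripper_force: 0.0
```

```bash
python3 look.py a5; python3 - <<'E'
from fit import *
S=grab("side")[2]
c,n,s=plane(S,[(355,305),(440,310),(436,335),(352,330)]); print(c.round(4),n.round(4),s.round(4))
E
```

```text
0.019 12.45 [0.4722 0.1306 0.2367] [ 0.43 -0.33  0.66]
[ 0.538  -0.1051  0.0531] [ 0.005   0.0056 -1.    ] 0.0012
```

View pics/a5.png

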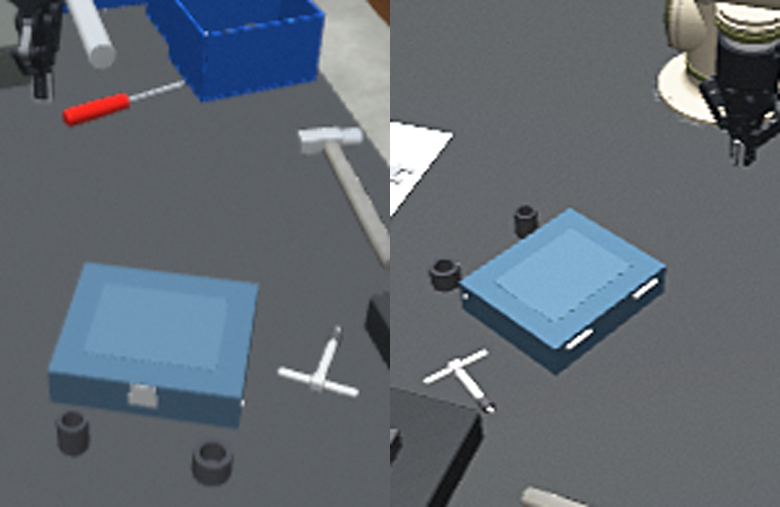

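The lid is shut and level, the case sits where it was (bottom corners (50,400) and (240,425)), and the other things are undisturbed.

```bash
python3 -c "
from rig import env
print(env.close_job())"
```

```text
the job is handed in; nothing more can be done
None
```

I pushed the rack down flat, then swung the cover over and pressed it shut against its stop (23 N); the case did not visibly move, nothing near it was disturbed, and I handed the job in at about 12.5 s.

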